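# Stack the deck modules for a sample run

## Robot

A 6-joint arm with a two-finger parallel gripper is mounted at the origin on the work surface. World frame = base frame: x ahead of the robot, y to its left, z up, the work surface at z = 0. Lengths are in mm, angles in rad, forces in N, time in s.
With the tool pointing down it reaches from about 275 to 1000 mm from the base axis. Payload 8.4 kg.
Tool frame: the origin (TCP) lies midway between the tips of the shut fingers; the grasp point (between the pads) lies r.grip_point_offset behind it (r.grip_point_offset is the distance from the TCP to the grasp point, in mm); z points along the fingers, y is the direction in which the jaws open and shut (so a half turn about z gives the same grasp; the last joint's range is limited). The gripper opens to 85 mm and grips with 20 to 120 N. Pads are 22 mm wide; open, the fingers measure 114 mm over their backs; the gripper's body (76 mm by 85 mm) begins 54 mm behind the grasp point. The pads swing forward as they close: fully open they stand 13 mm farther back than shut.
Start: joints at [-1.321, 0.353, 1.633, -0, 1.155, -0.002], TCP at [155.716, -605.294, 231.281] pointing down, gripper open.
Joint ranges: [-2.63, 2.63], [-0.92, 2.1], [0.06, 2.66], [-1.3, 4.44], [0, 2.69], [-3.02, 3.02]. Speed limits (rad/s): [2.22, 2.22, 2.79, 3.14, 3.14, 3.14].

## Interface

Orientations are given as [roll, pitch, yaw] about the fixed x, y, z axes, in that order (R = Rz(yaw) Ry(pitch) Rx(roll)).
In Python, from rig import r gives the robot as it stands.
- The arm moves only by the tool move_arm, never from a script. Its argument "targets" is one flat list of numbers, 5 for each row, row after row: the gripper's target within -1 to 1 (fully open at 1, half-way at 0, shut at -1), then the shift along the tool's x, y, z in cm, then the turn about the tool's z in degrees. In form: [gripper, tx, ty, tz, turn, gripper, tx, ty, tz, turn, ...]. A call has 1 to 10 rows; each row is the pose to reach, as a shift and turn from the pose commanded when the call began, along the tool's axes at that moment; what a row does not reach only later rows make up. A row lasts 1/10 s, in which the tool goes at most 50 mm and 8.59 degrees, less where a joint would pass 70% of its speed; a pose out of reach is approached as far as the arm can. A call with a gripper value outside its range is refused whole. The fingers move at their own pace and stop on an object; "squeeze" is the grip in N (left out, the last holds). Time passes only in rows, so rows that repeat a pose let the fingers close. It gives the time, the measured TCP pose, the force and the opening at its end, in the units of the state.
- r.sense(): the state, without advancing time (a new reading comes with each control period).
- r.grab_frame(name): name is "scene" or "top" or "wrist"; returns a dict with "img" (384x512x3 uint8, blue, green, red), "K" (3x3 intrinsics, pixels), "world_to_cam" (4x4, takes a point from world to camera coordinates). Camera axes: x right, y down, z forward; pixel columns grow to the right and rows downward; lengths in mm; the calibration is good to about 2 mm. The wrist camera is an equidistant fisheye: a pixel r from the principal point sees the ray r / f radians off the axis. A picture is of the moment at which its call begins. There is no depth.
- r.sign_off(): hands the job in, once; it reports no verdict.
Trained networks look in a picture, given as the dict that the camera call returned (one of the last four; its "shot" number tells which), for a name from the list of things; names that differ only in an ending like _2 or _b are one class to them, and where a whole thing is asked for, a point or a joint stands for the part that bears it (a point fixed in the world has none). Each returns a list of dicts, best first, with "conf" (0 to 1); they miss things now and then, are a little off and sometimes report something else, mostly with a low value. They report only what shows in the picture. A call takes as long as a camera call.
- r.outline_of(picture, thing): "region" (384x512 bool, what is visible of it).
- r.mark_of(picture, thing): "position" ([x, y, z] in mm, in world coordinates, good to about 4 mm: a listed point, or the origin of a listed thing).
The state is a dict: "clock": time; "qpos": joint angles; "qvel": joint speeds; "joint_efforts": joint torques, N m; "eef_pos": TCP position; "tcp_rot": TCP orientation; "contact_force": force on the tool from outside, world axes, zero at the start; "wrist_torque": the same for the moment, N m; "opening": opening from 0.0 (shut) to 1.0 (fully open).
Only numpy, scipy, OpenCV 4.12 (cv2) and the standard library are available. Lean on these libraries where they do the work, as an engineer would, in place of code of your own. Each camera call takes 0.05 s, during which the arm holds its last target.

## Task

Set up the deck for a run, in this order: put the open trough squarely into the nest with the two end walls and close it with the flat lid that has the handle bar; then, in the nest with the round pins, seat the aluminium cold block, drop the tube rack into it, and set the hood squarely over the tubes. Each piece must sit fully home and lined up with the one below; keep the tube rack upright and leave the well plate, bottle and jar where they are.

Things in the scene. Friction and masses are not known exactly. Their poses are not given: they have to be found in the camera images.
- wall_nest: Fixed nest, white plate with two upright black end walls (top 28 mm above the deck; their short corner returns, within 18 mm of the ends, 20 mm), plate 124 x 80 mm. Pocket 110 x 62 mm, floor 6 mm above the deck, long sides open in the middle 70 mm. Origin: centre of its underside, on the deck. x along its length, y across, z up; works either way round.
- pin_nest: Fixed nest, white plate with eight short round black pins, two at each corner (top 20 mm above the deck), plate 124 x 80 mm. The pins enclose a pocket 110 x 62 mm, floor 6 mm above the deck, long sides open in the middle 69 mm. Origin: centre of its underside, on the deck. x along its length, y across, z up; works either way round.
- trough_center (a point): Loose white open trough, 100 x 52 mm, 44 mm high, thin 4 mm walls and floor, a low cross rib inside (top 20 mm up). This point is its centre, 22 mm above its underside. x along its length, y across, z up; works either way round.
- lid_grip (a point): Loose white lid of the trough: plate 100 x 52 x 4 mm, under it a plug 82 x 34 mm, 10 mm deep, 5 mm play each side. On two legs a bar along x, 60 x 14 mm, 16 mm thick. Heights over plug's underside: plate top 14, bar 34 to 50, this point (in the bar, pinch here across y) 40 mm. Seated, it is 52 mm above the trough's point. x along its length, y across, z up; works either way round.
- cold_block_center (a point): Loose aluminium cold block, open on top: 100 x 52 mm, 30 mm high, thick 5 mm walls, pocket 90 x 42 mm, 22 mm deep. This point is its centre, 15 mm above its underside. x along its length, y across, z up; works either way round.
- tube_rack_center (a point): Loose white rack, four capped tubes in a row: body 100 x 52 x 22 mm, tubes 13 mm above it (within 81 x 15 mm), under it a plug 80 x 32 mm, 18 mm deep, for the cold block's pocket (5 mm play each side). This point is the body's centre, 29 mm above the plug's underside. Seated, it is 26 mm above the cold block's point. x along its length, y across, z up; works either way round.
- hood_center (a point): Loose white hood: box closed on top, open underneath, 100 x 52 mm, 36 mm high, 4 mm walls. It goes over the tubes, its edges on the rack's body. This point is its centre, 18 mm above its lower edge. Seated, it is 29 mm above the tube rack's point. x along its length, y across, z up; works either way round.
- microplate: Loose white 96-well plate, 128 x 86 mm, 14 mm high, with small grey wells: not part of the job, leave it. Origin: centre of its underside.
- bottle_center (a point): Loose amber reagent bottle with white cap, 48 mm across, 62 mm high: not part of the job, leave it. This point is its centre.
- jar_center (a point): Loose clear jar with white lid, 54 mm across, 50 mm high: not part of the job, leave it. This point is its centre.

How it is judged (in metres and radians):
On the way, in this order (a step that is already met when the one before it is completed fails the run):
1. the trough sits in the walled nest (horizontal distance between trough_center and wall_nest below 0.01 m and z of trough_center in the frame of wall_nest between 0.022 and 0.033 m and angle between the x axis of trough_center and the x axis of wall_nest, either way round below 0.22 rad and angle between trough_center's own z axis and vertical below 0.08 rad), for 0.2 s.
2. the flat lid sits on the trough (horizontal distance between lid_grip and trough_center below 0.01 m and z of lid_grip in the frame of trough_center between 0.046 and 0.057 m and angle between the x axis of lid_grip and the x axis of trough_center, either way round below 0.22 rad and angle between lid_grip's own z axis and vertical below 0.08 rad), for 0.2 s.
3. the cold block sits in the pin nest (horizontal distance between cold_block_center and pin_nest below 0.01 m and z of cold_block_center in the frame of pin_nest between 0.015 and 0.026 m and angle between the x axis of cold_block_center and the x axis of pin_nest, either way round below 0.22 rad and angle between cold_block_center's own z axis and vertical below 0.08 rad), for 0.2 s.
4. the tube rack sits in the cold block (horizontal distance between tube_rack_center and cold_block_center below 0.01 m and z of tube_rack_center in the frame of cold_block_center between 0.02 and 0.031 m and angle between the x axis of tube_rack_center and the x axis of cold_block_center, either way round below 0.22 rad and angle between tube_rack_center's own z axis and vertical below 0.08 rad), for 0.2 s.
5. the hood stands on the tube rack, over the tubes (horizontal distance between hood_center and tube_rack_center below 0.012 m and z of hood_center in the frame of tube_rack_center between 0.023 and 0.034 m and angle between the x axis of hood_center and the x axis of tube_rack_center, either way round below 0.22 rad and angle between hood_center's own z axis and vertical below 0.08 rad), for 0.2 s.
At the end, for the whole second after the job is handed in: Trough in the walled nest, lid on it; cold block in the pin nest, rack in it, hood on the rack: each seated (height +5/-6 mm), centred on what is below within 10 mm (hood 12 mm), in line within 0.22 rad, level within 0.08 rad, released and at rest (all of step 1 and all of step 2 and all of step 3 and all of step 4 and all of step 5 and linear speed of each of trough, lid, cold_block, tube_rack, hood below 0.02 m/s); the robot touches nothing.
It fails at once if a bystander (96-well plate, bottle or jar) is moved by more than 30 mm (distance of any of microplate, bottle_center, jar_center from where it was at the start of the episode above 0.03 m).
It fails at once if the tube rack is tipped by more than 40 degrees (angle between tube_rack_center's own z axis and vertical above 0.7 rad).
It also fails if it takes over 118 s, if anything falls off the work surface, if the arm or the gripper's body presses on something with over 40 N, if the wrist force passes 120 N, or if a joint passes its speed limit or range.

## Working session

There is one attempt and no reset: what is moved stays moved. The work goes in short steps, Python scripts to look and compute and a tool call to move; the robot and the scene stay as the last step left them, time stands still between calls to the robot, and variables do not carry over. Pictures are saved under pics/ and viewed, and the job is handed in when it is done.

Besides the shell and the picture viewer there is one more tool, called after "Emit:" as name(argument=value, ...), one argument or row to a line, values as JSON. move_arm: Moves the arm, as the interface text tells. Its arguments: {"type":"object","properties":{"targets":{"type":"array","items":{"type":"number"}},"squeeze":{"type":"number"}},"required":["targets"]}

```bash
ls; mkdir -p pics
python3 - <<'E'
from rig import r
import cv2
print(r.sense(), r.grip_point_offset)
for n in ["scene","top","wrist"]:
    f=r.grab_frame(n); cv2.imwrite(f"pics/{n}0.png",f["img"]); print(n,f["K"].tolist(),f["world_to_cam"].round(3).tolist() if hasattr(f["world_to_cam"],'round') else f["world_to_cam"])
    for t in ["wall_nest","pin_nest","trough_center","lid_grip","cold_block_center","tube_rack_center","hood_center","microplate","bottle_center","jar_center"]:
        print(t,[(round(d["conf"],2),[round(float(v)) for v in d["position"]]) for d in r.mark_of(f,t)][:3])
E
```

```text
pics
{'clock': 0.0, 'qpos': array([-1.32141467e+00,  3.53658116e-01,  1.63413834e+00,  1.07074905e-05,
        1.15520755e+00, -2.38549521e-03]), 'qvel': array([ 0.00030365, -0.00119691,  0.00092358,  0.00242377,  0.00094227,
        0.00168266]), 'joint_efforts': array([ 2.02737894e-03, -6.05245829e+01, -3.42061579e+01,  3.08174981e-05,
        9.25484608e-03, -4.36365482e-06]), 'eef_pos': array([ 155.59046403, -604.82597208,  230.55366363]), 'tcp_rot': array([-3.14018133e+00, -1.31566816e-05,  2.51762816e-01]), 'contact_force': array([-0.07881352,  0.11733675,  0.24326255]), 'wrist_torque': array([-0.05758249,  0.01599111,  0.02984121]), 'opening': 1.0000542656612565} 18.700000000000003
scene [[459.56643477330795, 0.0, 250.24041642749512], [0.0, 459.56643477330795, 196.11685180787626], [0.0, 0.0, 1.0]] [[0.471, 0.882, -0.002, -238.518], [0.565, -0.303, -0.767, -224.602], [-0.678, 0.36, -0.641, 1745.567], [0.0, 0.0, 0.0, 1.0]]
wall_nest [(0.76, [429, 166, 0])]
pin_nest [(0.56, [436, -194, 0])]
trough_center [(0.85, [598, 345, 26]), (0.45, [438, -194, 1])]
lid_grip [(0.9, [611, -359,
[... 644 characters left out ...]
[(0.73, [610, -364, 38])]
cold_block_center [(0.68, [431, -361, 21]), (0.35, [441, 368, 27]), (0.27, [439, -196, 2])]
tube_rack_center [(0.78, [438, 16, 32])]
hood_center [(0.7, [610, -16, 16])]
microplate [(0.88, [596, -171, 1])]
bottle_center [(0.62, [594, 169, 30])]
jar_center [(0.67, [444, 368, 23])]
wrist [[297.3186396354542, 0.0, 256.8415650554382], [0.0, 297.3186396354542, 189.76723971422476], [0.0, 0.0, 1.0]] [[0.25, -0.968, -0.001, -624.457], [-0.917, -0.236, 0.322, -42.999], [-0.312, -0.08, -0.947, 380.534], [0.0, 0.0, 0.0, 1.0]]
wall_nest []
pin_nest []
trough_center []
lid_grip []
cold_block_center []
tube_rack_center []
hood_center []
microplate []
bottle_center []
jar_center []
```

View pics/scene0.png

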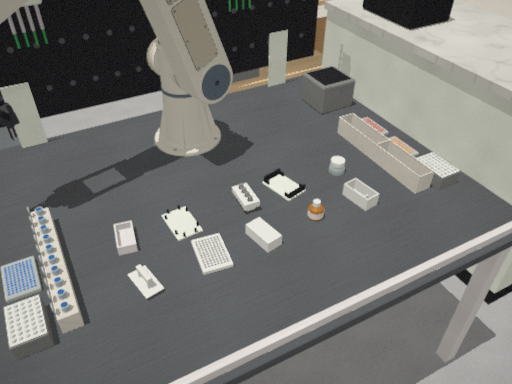

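View pics/top0.png

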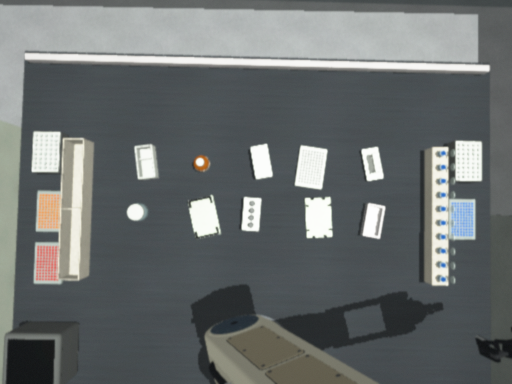

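View pics/wrist0.png

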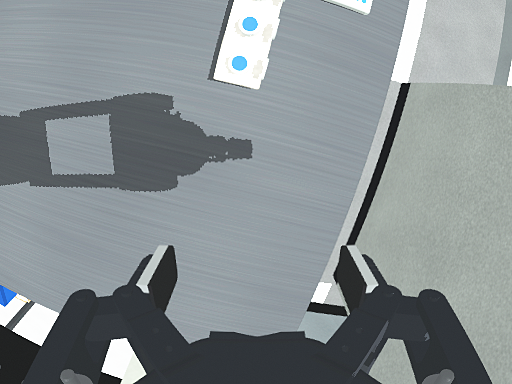

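```bash
cat > h.py <<'E'
import numpy as np, cv2
from scipy.optimize import minimize
from rig import r
# boxes (x,y,z centre ranges): (lx,ly,z0,z1) with z from underside; returned list of hulls
def box(lx,ly,z0,z1,cx=0,cy=0):
    return np.array([[cx+sx*lx/2,cy+sy*ly/2,z] for sx in(-1,1) for sy in(-1,1) for z in(z0,z1)],float)
M={"wall_nest":[box(124,80,0,6),box(7,80,0,28,58.5),box(7,80,0,28,-58.5)],
"pin_nest":[box(124,80,0,6)],
"trough_center":[box(100,52,0,44)],
"lid_grip":[box(100,52,10,14),box(60,14,14,50)],
"cold_block_center":[box(100,52,0,30)],
"tube_rack_center":[box(100,52,18,40),box(81,15,40,53)],
"hood_center":[box(100,52,0,36)]}
def proj(f,P,wrist):
    K=np.array(f["K"]);T=np.array(f["world_to_cam"]);c=P@T[:3,:3].T+T[:3,3]
    if not wrist: return np.c_[K[0,0]*c[:,0]/c[:,2]+K[0,2],K[1,1]*c[:,1]/c[:,2]+K[1,2]]
    rr=np.hypot(c[:,0],c[:,1]);th=np.arctan2(rr,c[:,2]);s=th/np.maximum(rr,1e-9)
    return np.c_[K[0,0]*s*c[:,0]+K[0,2],K[1,1]*s*c[:,1]+K[1,2]]
def rot(P,p,z0):
    c,s=np.cos(p[2]),np.sin(p[2]);return np.c_[c*P[:,0]-s*P[:,1]+p[0],s*P[:,0]+c*P[:,1]+p[1],P[:,2]+z0]
S=4
def render(f,name,p,z0,wrist):
    im=np.zeros((384*S,512*S),np.uint8)
    for b in M[name]:
        q=proj(f,rot(b,p,z0),wrist)
        cv2.fillConvexPoly(im,cv2.convexHull(((q+.5)*S-.5).round().astype(np.int32)),1)
    return cv2.resize(im.astype(np.float32),(512,384),interpolation=cv2.INTER_AREA)
def fit(fs,name,guess,z0=0,isw=False,regs=None):
    """fs list of (frame,iswrist)"""
    R=[]
    for i,(f,w) in enumerate(fs):
        if regs is not None: R.append(regs[i].astype(np.float32));continue
        o=r.outline_of(f,name); best=None
        for d in o:
            m=render(f,name,guess,z0,w);reg=d["region"].astype(np.float32)
            iou=np.minimum(m,reg).sum()/max(1,np.maximum(m,reg).sum())
            if best is None or iou>best[0]: best=(iou,reg)
        if best is not None and best[0]>.2: R.append(best[1])
        else: R.append(None)
    use=[(f,w,g) for (f,w),g in zip(fs,R) if g is not None]
    if not use: return None
    def cost(p):
        c=0
        for f,w,g in use:
            m=render(f,name,p,z0,w);c+=1-np.minimum(m,g).sum()/max(1,np.maximum(m,g).sum())
        return c/len(use)
    best=None
    for y0 in (-.25,0,.25):
        x0=np.array([guess[0],guess[1],guess[2]+y0])
        sim=np.array([x0,x0+[8,0,0],x0+[0,8,0],x0+[0,0,.12]])
        s=minimize(cost,x0,method="Nelder-Mead",options=dict(initial_simplex=sim,xatol=.05,fatol=1e-4,maxiter=150))
        if best is None or s.fun<best.fun: best=s
    return best.x.round(3),round(best.fun,3),len(use)
G={"wall_nest":(429,166),"pin_nest":(436,-195),"trough_center":(596,344),"lid_grip":(610,-362),"cold_block_center":(428,-363),"tube_rack_center":(440,16),"hood_center":(609,-15)}
E
python3 - <<'E'
from h import *
a=r.grab_frame("scene");b=r.grab_frame("top")
for n,g in G.items():
    g=(*g,0.)
    print(n,fit([(a,0)],n,g),fit([(b,0)],n,g))
E
```

```text
wall_nest (array([4.34119e+02, 1.66719e+02, 2.30000e-01]), np.float64(0.152), 1) (array([4.32168e+02, 1.63079e+02, 2.46000e-01]), np.float64(0.052), 1)
pin_nest (array([ 4.38368e+02, -1.95848e+02,  4.60000e-02]), np.float64(0.051), 1) (array([ 4.38383e+02, -1.97386e+02,  5.40000e-02]), np.float64(0.035), 1)
trough_center (array([5.98074e+02, 3.45242e+02, 1.43000e-01]), np.float64(0.059), 1) (array([5.96319e+02, 3.43708e+02, 1.60000e-01]), np.float64(0.132), 1)
lid_grip (array([ 6.11055e+02, -3.62538e+02,  2.08000e-01]), np.float64(0.054), 1) (array([ 6.10626e+02, -3.65291e+02,  2.25000e-01]), np.float64(0.068), 1)
cold_block_center (array([ 4.30407e+02, -3.63951e+02, -1.75000e-01]), np.float64(0.054), 1) (array([ 4.32086e+02, -3.65849e+02, -1.54000e-01]), np.float64(0.048), 1)
tube_rack_center (array([ 4.48221e+02,  1.48290e+01, -6.20000e-02]), np.float64(0.063), 1) (array([ 4.46417e+02,  1.57160e+01, -6.50000e-02]), np.float64(0.07), 1)
hood_center (array([ 6.0914e+02, -1.2415e+01,  1.6000e-01]), np.float64(0.048), 1) (array([ 6.08333e+02, -1.26540e+01,  1.78000e-01]), np.float64(0.047), 1)
```

```bash
cat >> h.py <<'E'
def go(x,y,z,yaw):
    s=r.sense();p=s["eef_pos"];a=s["tcp_rot"][2]
    d=np.array([x,y,z])-p;c,sn=np.cos(a),np.sin(a)
    dy=(yaw-a+np.pi/2)%np.pi-np.pi/2
    print("t",round(s["clock"],2),"tool cm x,y,z",((d[0]*c+d[1]*sn)/10).round(2),((d[0]*sn-d[1]*c)/10).round(2),(-d[2]/10).round(2),"turn",np.degrees(-dy).round(1))
E
python3 - <<'E'
from h import *
f=r.grab_frame("wrist");T=np.array(f["world_to_cam"]);print(-T[:3,:3].T@T[:3,3]-r.sense()["eef_pos"])
go(597,344.5,180,.15)
E
```

```text
[ 79.64483394  20.87932171 142.41297804]
t 2.5 tool cm x,y,z 66.4 -80.99 5.13 turn 5.8
```

Emit:
move_arm(
  targets=[1, 66.4, -81, 5, 5.8, 1, 66.4, -81, 5, 5.8, 1, 66.4, -81, 5, 5.8, 1, 66.4, -81, 5, 5.8, 1, 66.4, -81, 5, 5.8, 1, 66.4, -81, 5, 5.8, 1, 66.4, -81, 5, 5.8, 1, 66.4, -81, 5, 5.8, 1, 66.4, -81, 5, 5.8, 1, 66.4, -81, 5, 5.8],
)

```text
clock: 3.5
eef_pos: [366.7, -150.6, 207.8]
tcp_rot: [3.141, -0.001, 0.15]
contact_force: [1.2, -0.4, 0.8]
opening: 1.002
```

```bash
python3 -c "
from h import *
print(r.sense()['eef_pos'],r.sense()['tcp_rot']);go(597,344.5,180,.15)"
```

```text
[ 366.74717433 -150.58501094  207.79529162] [ 3.14088968e+00 -1.19019921e-03  1.50183142e-01]
t 3.5 tool cm x,y,z 30.17 -45.51 2.78 turn 0.0
```

Emit:
move_arm(
  targets=[1, 30.2, -45.5, 2.8, 0, 1, 30.2, -45.5, 2.8, 0, 1, 30.2, -45.5, 2.8, 0, 1, 30.2, -45.5, 2.8, 0, 1, 30.2, -45.5, 2.8, 0, 1, 30.2, -45.5, 2.8, 0, 1, 30.2, -45.5, 2.8, 0, 1, 30.2, -45.5, 2.8, 0, 1, 30.2, -45.5, 2.8, 0, 1, 30.2, -45.5, 2.8, 0],
)

```text
clock: 4.5
eef_pos: [577.3, 302.6, 181.7]
tcp_rot: [3.142, -0.0, 0.151]
contact_force: [-0.5, -0.8, 0.5]
opening: 1.0
```

Emit:
move_arm(
  targets=[1, 0, 0, 0, 0, 1, 0, 0, 0, 0, 1, 0, 0, 0, 0, 1, 0, 0, 0, 0],
)

```text
clock: 4.9
eef_pos: [576.4, 299.2, 182.0]
tcp_rot: [3.141, 0.0, 0.15]
contact_force: [0.1, -0.2, 0.3]
opening: 1.0
```

```bash
cat > look.py <<'E'
import sys
from h import *
n=sys.argv[1];g=[float(v) for v in sys.argv[2:5]];tag=sys.argv[5];z0=float(sys.argv[6]) if len(sys.argv)>6 else 0
f=r.grab_frame("wrist");im=f["img"].copy()
res=fit([(f,1)],n,g,z0);print(n,res)
if res:
    m=(render(f,n,res[0],z0,1)>.5).astype(np.uint8)
    cs,_=cv2.findContours(m,cv2.RETR_EXTERNAL,cv2.CHAIN_APPROX_NONE);cv2.drawContours(im,cs,-1,(0,0,255),1)
cv2.imwrite(f"pics/{tag}.png",im)
go(*( (res[0][0],res[0][1]) if res else g[:2]),100,res[0][2] if res else g[2])
s=r.sense();print(s["eef_pos"].round(1),s["tcp_rot"].round(3))
E
python3 look.py trough_center 597 344.5 .15 w1
```

```text
trough_center (array([5.96323e+02, 3.44136e+02, 1.41000e-01]), np.float64(0.019), 1)
t 5.0 tool cm x,y,z 2.61 -4.13 8.23 turn 0.5
[576.6 299.4 182.3] [-3.142 -0.     0.149]
```

View pics/w1.png

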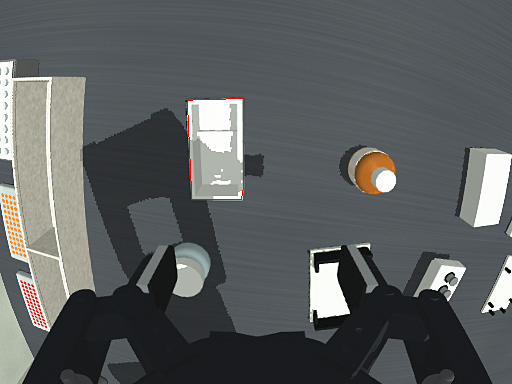

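Emit:
move_arm(
  targets=[1, 2.6, -4.1, 8, 0.5, 1, 2.6, -4.1, 8, 0.5, 1, 2.6, -4.1, 8, 0.5, 1, 2.6, -4.1, 14, 0.5, 1, 2.6, -4.1, 17, 0.5, 1, 2.6, -4.1, 17, 0.5, 1, 2.6, -4.1, 17, 0.5],
)

```text
clock: 5.7
eef_pos: [596.5, 344.3, 13.1]
tcp_rot: [3.141, 0.0, 0.141]
contact_force: [0.5, -0.3, 0.1]
opening: 1.0
```

Emit:
move_arm(
  targets=[-1, 0, 0, 0, 0, -1, 0, 0, 0, 0, -1, 0, 0, 0, 0, -1, 0, 0, 0, 0, -1, 0, 0, 0, 0, -1, 0, 0, 0, 0, -1, 0, 0, 0, 0],
  squeeze=40,
)

```text
clock: 6.4
eef_pos: [597.8, 345.5, 14.6]
tcp_rot: [-3.14, -0.003, 0.142]
contact_force: [-0.7, -1.4, 9.1]
opening: 0.603
```

```bash
python3 -c "
from h import *
go(433,164.5,130,.24)"
```

```text
t 6.4 tool cm x,y,z -18.87 15.59 -11.54 turn -5.6
```

```bash
python3 -c "
from h import *
go(346,143,150,.24)"
```

```text
t 6.4 tool cm x,y,z -27.79 16.49 -13.54 turn -5.6
```

Emit:
move_arm(
  targets=[-1, 0, 0, -5, 0, -1, 0, 0, -9, 0, -1, -27.8, 16.5, -13.5, -5.6, -1, -27.8, 16.5, -13.5, -5.6, -1, -27.8, 16.5, -13.5, -5.6, -1, -27.8, 16.5, -13.5, -5.6, -1, -27.8, 16.5, -13.5, -5.6, -1, -27.8, 16.5, -13.5, -5.6, -1, -27.8, 16.5, -13.5, -5.6, -1, -27.8, 16.5, -13.5, -5.6],
)

```text
clock: 7.4
eef_pos: [341.6, 140.4, 147.7]
tcp_rot: [3.141, 0.0, 0.239]
contact_force: [-0.2, -0.3, -1.6]
opening: 0.601
```

Emit:
move_arm(
  targets=[-1, 0, 0, 0, 0, -1, 0, 0, 0, 0, -1, 0, 0, 0, 0],
)

```text
clock: 7.7
eef_pos: [345.5, 142.9, 147.0]
tcp_rot: [-3.141, -0.001, 0.24]
contact_force: [0.5, 0.6, -1.5]
opening: 0.601
```

```bash
python3 look.py wall_nest 433 164.5 .24 w2
```

```text
wall_nest (array([4.28839e+02, 1.64359e+02, 2.34000e-01]), np.float64(0.054), 1)
t 7.8 tool cm x,y,z 8.66 -0.12 4.67 turn 0.3
[345.  142.6 146.7] [3.142 0.    0.24 ]
```

View pics/w2.png

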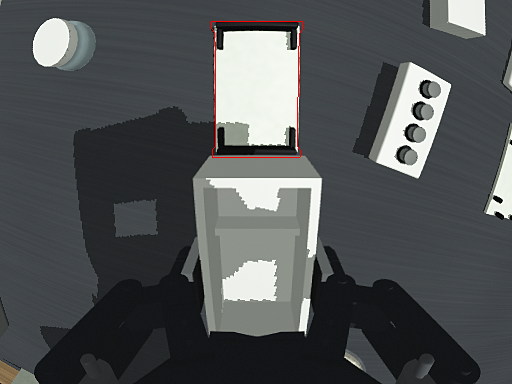

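```bash
python3 -c "
import cv2
im=cv2.imread('pics/w2.png')[10:170,195:320];cv2.imwrite('pics/w2z.png',cv2.resize(im,None,fx=4.5,fy=3.7,interpolation=0))"
```

```text
(no output)
```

View pics/w2z.png

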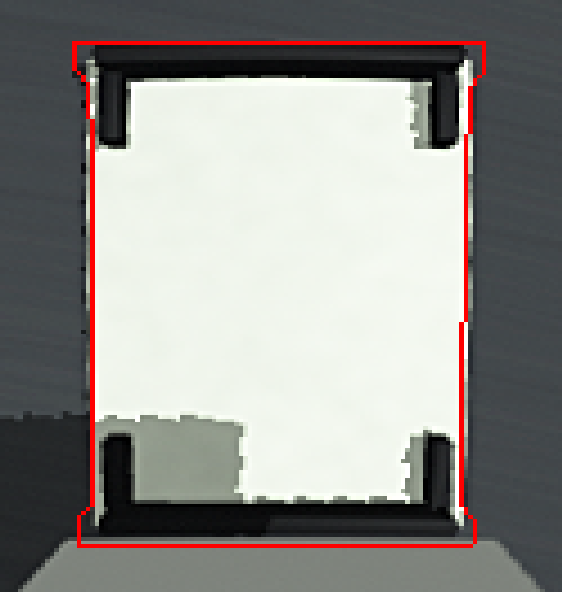

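Run:
```python
from h import *
f=r.grab_frame("wrist")
print(-np.array(f["world_to_cam"])[:3,:3].T@np.array(f["world_to_cam"])[:3,3])
g=cv2.cvtColor(f["img"],cv2.COLOR_BGR2GRAY).astype(int)
for c in (245,255,265):print(c,g[15:40,c],g[138:162,c])
for rr in(60,80,100):print(rr,g[rr,205:225],g[rr,288:312])
for x in (428.8,431,433):
    P=np.array([[55,0,6],[-55,0,6],[55,0,28],[-55,0,28],[0,40,6],[0,-40,6],[62,0,6],[-62,0,6],[60,0,28],[-60,0,28]],float)
    print(x,proj(f,rot(P,(x,164.4,.236),0),1).round(1).tolist())
```

```text
[424.86748404 162.57513304 289.12616906]
245 [ 68  72  70  71  75  44  30  39  39  40  11  10  12   7   0 192 255 243
 241 241 242 242 242 242 242] [148 149 149 151 151 159 134   0   8  12  14  16  17  15  12  15  21 106
 136 130 129 129 129 129]
255 [ 67  67  69  72  73  38  29  39  41  43  12  10  12   4   0 216 255 246
 244 244 244 243 242 242 243] [242 242 242 244 250 250 113   0  10  10  16  27  36  33  29  32  48 112
 136 130 129 130 129 129]
265 [ 69  71  68  69  72  40  27  40  44  46  11   9  10   6   0 212 255 246
 243 243 243 243 243 243 243] [245 245 244 245 248 247 107   0   8  11  15  34  41  33  27  31  54 112
 135 131 130 130 129 130]
60 [ 72  71  71  71  71  72  71  67  58 188 253 242 240 240 240 241 240 241
 241 241] [245 245 246 246 246 246 247 246 247 250 255 113  57  70  72  71  70  72
  69  70  70  73  73  73]
80 [ 72  71  70  70  72  71  71  64  24 169 255 243 240 239 240 240 240 240
 241 241] [246 246 246 246 246 246 247 246 247 252 255  49  62  69  71  70  72  69
  71  71  71  72  71  69]
100 [ 71  71  70  70  70  71  71  69  61  96 255 248 243 243 243 243 242 243
 242 242] [245 245 244 244 245 245 246 246 247 253 254  47  65  69  72  71  71  71
  69  70  71  72  70  70]
428.8 [[256.4, 30.7], [255.9, 144.8], [256.3, 25.7], [255.8, 149.1], [213.6, 88.1], [298.7, 88.5], [256.4, 23.7], [255.9, 151.9], [256.3, 20.3], [255.8, 154.6]]
431 [[256.9, 28.6], [256.4, 142.6], [256.9, 23.4], [256.4, 146.8], [214.1, 85.9], [299.3, 86.2], [257.0, 21.6], [256.4, 149.7], [257.0, 18.1], [256.4, 152.3]]
433 [[257.5, 26.6], [256.9, 140.6], [257.5, 21.3], [256.9, 144.7], [214.6, 83.8], [299.8, 84.2], [257.5, 19.7], [256.9, 147.8], [257.5, 16.0], [256.9, 150.2]]
```

Run:
```python
from h import *
f=r.grab_frame("wrist");s=r.sense();p=s["eef_pos"];a=s["tcp_rot"][2];print(p,a)
im=f["img"]
P=np.array([[50,26,44],[50,-26,44],[50,26,0],[50,-26,0],[-50,26,44],[-50,-26,44],[46,22,44]],float)
for off in(-3,0,3):
  print(off,proj(f,rot(P,(p[0]+off*np.cos(a),p[1]+off*np.sin(a),a),p[2]-13.5),1).round(1).tolist())
z=im[150:200,180:335];cv2.imwrite('pics/t1.png',cv2.resize(z,None,fx=5,fy=5,interpolation=0))
```

```text
[344.5951094  142.42401973 146.60345317] 0.23992662873148318
-3 [[193.2, 183.6], [322.8, 183.7], [209.8, 158.9], [305.8, 159.0], [211.7, 352.6], [303.5, 352.6], [203.5, 193.0]]
0 [[192.8, 176.4], [323.3, 176.5], [209.5, 153.5], [306.0, 153.6], [211.2, 349.3], [304.0, 349.3], [203.1, 185.9]]
3 [[192.3, 169.1], [323.8, 169.2], [209.3, 148.1], [306.2, 148.2], [210.7, 346.0], [304.6, 346.0], [202.7, 178.8]]
```

View pics/t1.png

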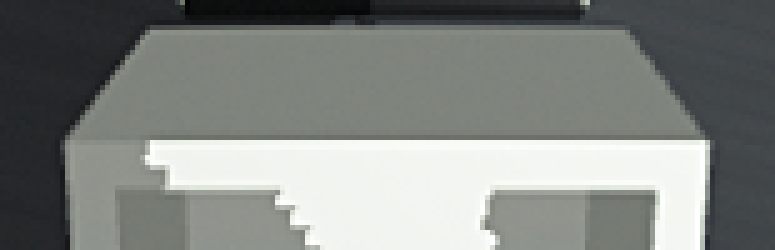

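```bash
python3 -c "
from h import *
go(431.4,164.8,60,.236)"
```

```text
t 7.9 tool cm x,y,z 8.96 -0.11 8.66 turn 0.2
```

Emit:
move_arm(
  targets=[-1, 9, -0.1, 4, 0.2, -1, 9, -0.1, 7, 0.2, -1, 9, -0.1, 8, 0.2, -1, 9, -0.1, 9, 0.2, -1, 9, -0.1, 10, 0.2, -1, 9, -0.1, 11, 0.2, -1, 9, -0.1, 12, 0.2, -1, 9, -0.1, 12.5, 0.2, -1, 9, -0.1, 12.6, 0.2, -1, 9, -0.1, 12.6, 0.2],
)

```text
clock: 8.9
eef_pos: [431.6, 164.6, 21.1]
tcp_rot: [-3.142, -0.0, 0.236]
contact_force: [-0.9, -0.1, -1.4]
opening: 0.6
```

Emit:
move_arm(
  targets=[-1, 0, 0, 0.15, 0, -1, 0, 0, 0.15, 0, 0.2, 0, 0, 0.15, 0, 0.4, 0, 0, 0.15, 0, 0.6, 0, 0, 0.15, 0, 0.8, 0, 0, 0.15, 0, 1, 0, 0, 0.15, 0, 1, 0, 0, 0.15, 0, 1, 0, 0, -4, 0, 1, 0, 0, -9, 0],
)

```text
clock: 9.9
eef_pos: [429.8, 163.8, 110.0]
tcp_rot: [3.141, 0.005, 0.236]
contact_force: [1.4, 1.4, 0.3]
opening: 1.003
```

Run:
```python
from h import *
f=r.grab_frame("wrist");cv2.imwrite("pics/w3.png",f["img"])
print(fit([(f,1)],"trough_center",(430,164.5,.236),6))
go(608,-362.5,180,.215)
```

```text
(array([4.30322e+02, 1.64591e+02, 2.37000e-01]), np.float64(0.015), 1)
t 10.0 tool cm x,y,z 4.46 55.41 -6.41 turn 1.2
```

View pics/w3.png

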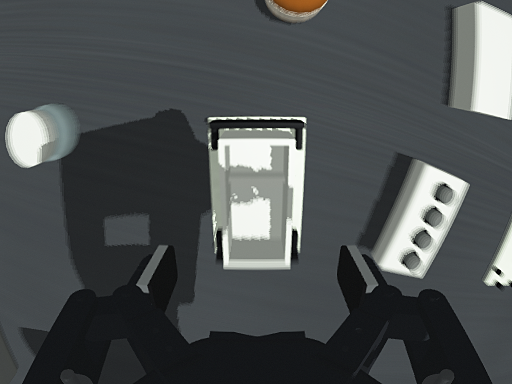

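Emit:
move_arm(
  targets=[1, 2.7, 55.4, -6.4, 1.2, 1, 2.7, 55.4, -6.4, 1.2, 1, 2.7, 55.4, -6.4, 1.2, 1, 2.7, 55.4, -6.4, 1.2, 1, 2.7, 55.4, -6.4, 1.2, 1, 2.7, 55.4, -6.4, 1.2, 1, 2.7, 55.4, -6.4, 1.2, 1, 2.7, 55.4, -6.4, 1.2, 1, 2.7, 55.4, -6.4, 1.2, 1, 2.7, 55.4, -6.4, 1.2],
)

```text
clock: 11.0
eef_pos: [571.1, -314.2, 167.7]
tcp_rot: [-3.141, 0.0, 0.215]
contact_force: [0.4, 0.4, -0.2]
opening: 0.996
```

Emit:
move_arm(
  targets=[1, 0, 0, 0, 0, 1, 0, 0, 0, 0, 1, 0, 0, 0, 0],
)

```text
clock: 11.3
eef_pos: [570.3, -311.1, 167.2]
tcp_rot: [-3.14, 0.001, 0.215]
contact_force: [-0.1, 0.0, -1.1]
opening: 1.0
```

```bash
python3 look.py lid_grip 610.8 -364 .217 w4
```

```text
lid_grip (array([ 6.08502e+02, -3.63574e+02,  1.96000e-01]), np.float64(0.021), 1)
t 11.4 tool cm x,y,z 2.56 5.97 6.77 turn 1.2
[ 570.7 -310.8  167.7] [-3.141e+00  1.000e-03  2.160e-01]
```

View pics/w4.png

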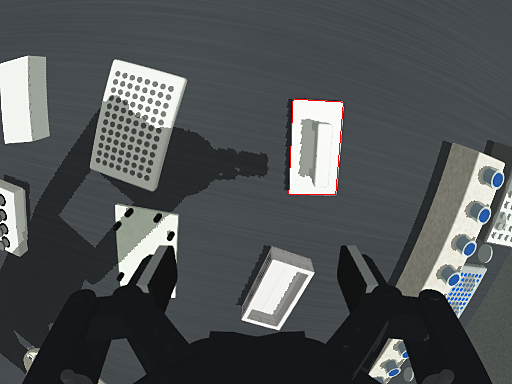

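Emit:
move_arm(
  targets=[1, 2.6, 6, 5, 1.2, 1, 2.6, 6, 5, 1.2, 1, 2.6, 6, 5, 1.2, 1, 2.6, 6, 9, 1.2, 1, 2.6, 6, 13, 1.2, 1, 2.6, 6, 14.6, 1.2, 1, 2.6, 6, 14.6, 1.2, 1, 2.6, 6, 14.6, 1.2],
)

```text
clock: 12.2
eef_pos: [610.2, -365.1, 23.7]
tcp_rot: [3.141, -0.001, 0.195]
contact_force: [0.0, 0.4, 0.6]
opening: 0.999
```

Emit:
move_arm(
  targets=[-1, 0, 0, 0, 0, -1, 0, 0, 0, 0, -1, 0, 0, 0, 0, -1, 0, 0, 0, 0, -1, 0, 0, 0, 0, -1, 0, 0, 0, 0, -1, 0, 0, 0, 0, -1, 0, 0, 0, 0, -1, 0, 0, 0, 0],
)

```text
clock: 13.1
eef_pos: [609.5, -365.4, 22.5]
tcp_rot: [3.141, -0.0, 0.194]
contact_force: [-1.4, -0.1, 5.0]
opening: 0.156
```

```bash
python3 -c "
from h import *
go(340,142,170,.237)"
```

```text
t 13.1 tool cm x,y,z -16.65 -54.98 -14.75 turn -2.5
```

```bash
python3 -c "
from h import *
go(431,164.8,120,.237)"
```

```text
t 13.1 tool cm x,y,z -7.28 -55.46 -9.75 turn -2.5
```

Emit:
move_arm(
  targets=[-1, 0, 0, -3, 0, -1, 0, 0, -8, 0, -1, -7.3, -55.4, -9.8, -2.5, -1, -7.3, -55.4, -9.8, -2.5, -1, -7.3, -55.4, -9.8, -2.5, -1, -7.3, -55.4, -9.8, -2.5, -1, -7.3, -55.4, -9.8, -2.5, -1, -7.3, -55.4, -9.8, -2.5, -1, -7.3, -55.4, -9.8, -2.5, -1, -7.3, -55.4, -9.8, -2.5],
)

```text
clock: 14.1
eef_pos: [480.6, 15.3, 114.9]
tcp_rot: [-3.141, -0.0, 0.237]
contact_force: [1.2, 0.6, -1.2]
opening: 0.16
```

```bash
python3 -c "
from h import *
go(431,164.8,120,.237)"
```

```text
t 14.1 tool cm x,y,z -1.3 -15.7 -0.51 turn 0.0
```

Emit:
move_arm(
  targets=[-1, -1.3, -15.5, -1, 0, -1, -1.3, -15.5, -1, 0, -1, -1.3, -15.5, -1, 0, -1, -1.3, -15.5, -1, 0, -1, -1.3, -15.5, -1, 0, -1, -1.3, -15.5, -1, 0, -1, -1.3, -15.5, -1, 0],
)

```text
clock: 14.8
eef_pos: [432.8, 160.0, 124.8]
tcp_rot: [3.141, 0.0, 0.236]
contact_force: [0.2, 0.2, -0.8]
opening: 0.153
```

```bash
cat > hand.py <<'E'
import sys
from h import *
n=sys.argv[1];zoff=float(sys.argv[2]);tag=sys.argv[3]
f=r.grab_frame("wrist");s=r.sense();p=s["eef_pos"];a=s["tcp_rot"][2]
im=f["img"].copy()
for off,col in((-3,(0,0,255)),(0,(0,255,0)),(3,(255,0,0))):
    for b in M[n]:
        q=proj(f,rot(b,(p[0]+off*np.cos(a),p[1]+off*np.sin(a),a),p[2]-zoff),1)
        h=cv2.convexHull(q.round().astype(np.int32));cv2.polylines(im,[h],True,col,1)
cv2.imwrite(f"pics/{tag}.png",im);cv2.imwrite(f"pics/{tag}r.png",f["img"])
for o in range(-4,5,2):
    q=proj(f,rot(M[n][0],(p[0]+o*np.cos(a),p[1]+o*np.sin(a),a),p[2]-zoff),1);print(o,q[4:].round(1).tolist())
print(p.round(1),a.round(3))
E
python3 hand.py lid_grip 22.5 w5
```

```text
-4 [[306.0, 160.9], [307.2, 162.7], [209.5, 160.8], [208.4, 162.6]]
-2 [[306.2, 157.3], [307.4, 159.0], [209.4, 157.2], [208.2, 158.9]]
0 [[306.3, 153.7], [307.5, 155.3], [209.2, 153.6], [208.1, 155.2]]
2 [[306.5, 150.0], [307.7, 151.5], [209.1, 149.9], [207.9, 151.4]]
4 [[306.6, 146.4], [307.9, 147.8], [209.0, 146.2], [207.8, 147.6]]
[432.8 159.9 124.8] 0.236
```

View pics/w5.png

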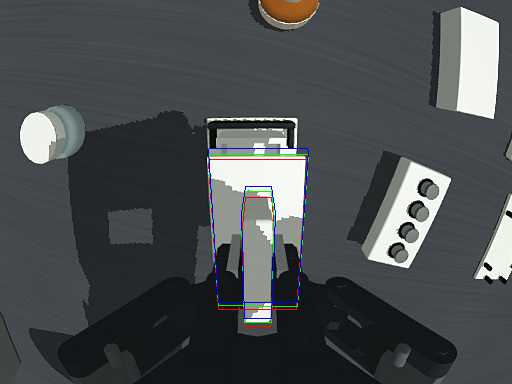

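Run:
```python
import cv2
g=cv2.cvtColor(cv2.imread('pics/w5r.png'),cv2.COLOR_BGR2GRAY)
for c in(220,240,260,280,298):print(c,g[148:164,c])
for rr in(170,200):print(rr,g[rr,203:220],g[rr,296:312])
```

```text
220 [150 151 151 150 150 151 152 139 178 239 246 246 245 245 245 245]
240 [151 150 150 150 151 151 147 128 195 243 247 247 246 246 246 246]
260 [247 247 247 247 247 250 247 183 195 246 249 247 247 247 247 247]
280 [201 219 243 241 239 242 224 163 196 247 250 248 248 248 247 248]
298 [ 68  69  70  72  73  67  74 114 195 249 251 249 248 248 248 248]
170 [ 42  40  38  31  90 221 255 246 245 245 245 245 244 245 245 245 245] [248 248 248 248 248 248 249 255 255  55  65  73  73  73  73  72]
200 [ 41  41  39  38  35  51 127 156 152 151 150 152 151 151 151 151 150] [247 247 247 247 248 251 255 183  57  72  76  75  75  74  75  74]
```

```bash
python3 -c "
from h import *
go(430.9,164.6,62.5,.237)"
```

```text
t 14.85 tool cm x,y,z -0.07 -0.5 6.23 turn -0.1
```

Emit:
move_arm(
  targets=[-1, -0.1, -0.5, 0, 0, -1, -0.1, -0.5, 2, 0, -1, -0.1, -0.5, 4, 0, -1, -0.1, -0.5, 5, 0, -1, -0.1, -0.5, 5.5, 0, -1, -0.1, -0.5, 5.8, 0, -1, -0.1, -0.5, 6, 0, -1, -0.1, -0.5, 6.2, 0, -1, -0.1, -0.5, 6.2, 0],
)

```text
clock: 15.75
eef_pos: [430.5, 165.9, 63.2]
tcp_rot: [-3.142, -0.0, 0.238]
contact_force: [-0.2, -0.2, -1.1]
opening: 0.157
```

Emit:
move_arm(
  targets=[-1, 0, 0.1, 0.1, 0, -1, 0, 0.1, 0.1, 0, -0.5, 0, 0.1, 0.1, 0, -0.3, 0, 0.1, 0.1, 0, 0, 0, 0.1, 0.1, 0, 0.2, 0, 0.1, 0.1, 0, 0.2, 0, 0.1, -3, 0, 0.4, 0, 0.1, -7, 0, 1, 0, 0.1, -8, 0, 1, 0, 0.1, -8, 0],
)

```text
clock: 16.75
eef_pos: [431.7, 165.3, 144.5]
tcp_rot: [-3.141, -0.004, 0.238]
contact_force: [0.3, -0.4, -0.4]
opening: 0.991
```

```bash
python3 look.py lid_grip 430.3 164.6 .237 w6 40; python3 -c "
from h import *
go(410,-310,180,-.0)"
```

```text
lid_grip (array([4.29658e+02, 1.65662e+02, 2.43000e-01]), np.float64(0.022), 1)
t 16.85 tool cm x,y,z -0.02 -0.11 4.24 turn -0.3
[430.1 164.6 142.4] [3.142 0.    0.238]
t 16.85 tool cm x,y,z -13.14 45.65 -3.76 turn 13.6
```

View pics/w6.png

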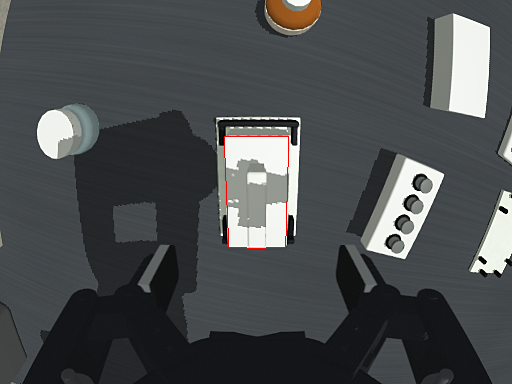

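Emit:
move_arm(
  targets=[1, -13.1, 46, -3, 13.6, 1, -13.1, 46, -3, 13.6, 1, -13.1, 46, -3, 13.6, 1, -13.1, 46, -3, 13.6, 1, -13.1, 46, -3, 13.6, 1, -13.1, 46, -3, 13.6, 1, -13.1, 46, -3, 13.6, 1, -13.1, 46, -3, 13.6, 1, -13.1, 46, -3, 13.6, 1, -13.1, 46, -3, 13.6],
)

```text
clock: 17.85
eef_pos: [410.5, -316.0, 171.4]
tcp_rot: [-3.141, 0.002, -0.001]
contact_force: [0.9, 0.2, -0.1]
opening: 1.0
```

Emit:
move_arm(
  targets=[1, 0, 0, 0, 0, 1, 0, 0, 0, 0, 1, 0, 0, 0, 0],
)

```text
clock: 18.15
eef_pos: [410.9, -311.6, 171.8]
tcp_rot: [-3.14, 0.002, 0.001]
contact_force: [1.5, 0.7, -0.5]
opening: 1.004
```

```bash
python3 look.py cold_block_center 431 -365 -.165 w7
```

```text
cold_block_center (array([ 4.28848e+02, -3.64982e+02, -1.72000e-01]), np.float64(0.019), 1)
t 18.25 tool cm x,y,z 1.73 5.34 7.24 turn 10.0
[ 411.4 -311.7  172.4] [-3.141e+00  1.000e-03  2.000e-03]
```

View pics/w7.png

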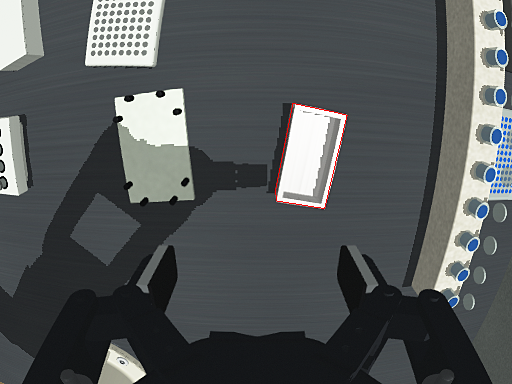

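```bash
python3 look.py pin_nest 438.4 -196.6 .05 w8
```

```text
pin_nest (array([ 4.35646e+02, -1.95739e+02,  6.00000e-02]), np.float64(0.031), 1)
t 18.35 tool cm x,y,z 2.41 -11.63 7.29 turn -3.3
[ 411.7 -312.   172.9] [-3.141e+00  0.000e+00  2.000e-03]
```

Emit:
move_arm(
  targets=[1, 1.7, 5.3, 5, 8, 1, 1.7, 5.3, 9, 10, 1, 1.7, 5.3, 9, 10, 1, 1.7, 5.3, 9, 10, 1, 1.7, 5.3, 13, 10, 1, 1.7, 5.3, 16, 10, 1, 1.7, 5.3, 16.6, 10, 1, 1.7, 5.3, 16.6, 10],
)

```text
clock: 19.15
eef_pos: [428.9, -365.7, 8.0]
tcp_rot: [-3.141, 0.0, -0.173]
contact_force: [0.1, -0.5, 0.5]
opening: 0.997
```

Emit:
move_arm(
  targets=[-1, 0, 0, 0, 0, -1, 0, 0, 0, 0, -1, 0, 0, 0, 0, -1, 0, 0, 0, 0, -1, 0, 0, 0, 0, -1, 0, 0, 0, 0, -1, 0, 0, 0, 0],
  squeeze=50,
)

```text
clock: 19.85
eef_pos: [429.6, -366.7, 9.0]
tcp_rot: [3.141, -0.002, -0.174]
contact_force: [-0.9, 2.0, 10.7]
opening: 0.599
```

```bash
python3 -c "
from h import *
go(350,-201,140,.05)"
```

```text
t 19.85 tool cm x,y,z -10.71 -14.94 -13.1 turn -12.8
```

Emit:
move_arm(
  targets=[-1, 0, 0, -4, 0, -1, 0, 0, -8, -8, -1, -10.7, -14.9, -13, -12.8, -1, -10.7, -14.9, -13, -12.8, -1, -10.7, -14.9, -13, -12.8, -1, -10.7, -14.9, -13, -12.8, -1, -10.7, -14.9, -13, -12.8, -1, -10.7, -14.9, -13, -12.8, -1, -10.7, -14.9, -13, -12.8],
)

```text
clock: 20.75
eef_pos: [349.9, -201.5, 137.6]
tcp_rot: [3.141, -0.001, 0.049]
contact_force: [-0.9, 0.2, -2.4]
opening: 0.593
```

```bash
python3 look.py pin_nest 436 -196 .055 w9; python3 hand.py cold_block_center 9 w10
```

```text
pin_nest (array([ 4.36086e+02, -1.96363e+02,  6.30000e-02]), np.float64(0.025), 1)
t 20.85 tool cm x,y,z 8.66 -0.1 3.71 turn -0.8
[ 349.6 -201.6  137.1] [ 3.141 -0.     0.049]
-4 [[306.5, 162.5], [317.5, 178.8], [208.1, 162.5], [197.3, 178.8]]
-2 [[306.6, 158.8], [317.7, 174.4], [207.9, 158.8], [197.0, 174.3]]
0 [[306.8, 155.1], [318.0, 169.9], [207.8, 155.1], [196.8, 169.8]]
2 [[307.0, 151.4], [318.3, 165.4], [207.6, 151.3], [196.5, 165.3]]
4 [[307.1, 147.7], [318.5, 160.8], [207.5, 147.6], [196.3, 160.8]]
[ 349.4 -201.5  136.9] 0.049
```

View pics/w9.png

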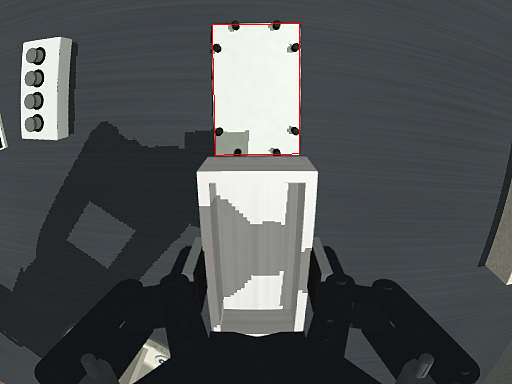

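View pics/w10.png

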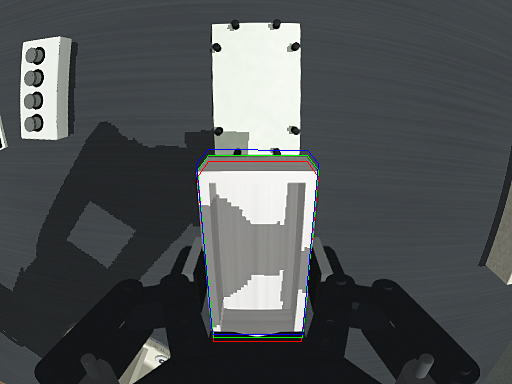

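```bash
python3 -c "
from h import *
go(436.7,-196.2,15.3,.06)"
```

```text
t 20.9 tool cm x,y,z 8.74 -0.1 12.16 turn -0.7
```

Emit:
move_arm(
  targets=[-1, 8.7, -0.1, 4, -0.7, -1, 8.7, -0.1, 7, -0.7, -1, 8.7, -0.1, 8, -0.7, -1, 8.7, -0.1, 9, -0.7, -1, 8.7, -0.1, 10, -0.7, -1, 8.7, -0.1, 11, -0.7, -1, 8.7, -0.1, 11.6, -0.7, -1, 8.7, -0.1, 12, -0.7, -1, 8.7, -0.1, 12.1, -0.7, -1, 8.7, -0.1, 12.1, -0.7],
)

```text
clock: 21.9
eef_pos: [436.0, -195.7, 16.3]
tcp_rot: [3.141, -0.0, 0.061]
contact_force: [-0.4, 0.3, -2.0]
opening: 0.593
```

Emit:
move_arm(
  targets=[-1, 0.05, 0, 0.1, 0, -1, 0.05, 0, 0.1, 0, 0.2, 0.05, 0, 0.1, 0, 0.4, 0.05, 0, 0.1, 0, 0.6, 0.05, 0, 0.1, 0, 0.8, 0, 0, 0.1, 0, 1, 0, 0, 0.1, 0, 1, 0, 0, 0.1, 0, 1, 0, 0, -4, 0, 1, 0, 0, -9, 0],
)

```text
clock: 22.9
eef_pos: [434.2, -194.7, 105.3]
tcp_rot: [-3.139, 0.005, 0.062]
contact_force: [1.3, -0.6, 0.1]
opening: 0.998
```

```bash
python3 look.py cold_block_center 436 -196 .06 w11 6; python3 -c "
from h import *
go(420,-20,180,-.06)"
```

```text
cold_block_center None
t 23.0 tool cm x,y,z -0.32 -0.12 1.12 turn 0.1
[ 439.3 -197.   111.2] [ 3.137 -0.008  0.062]
t 23.0 tool cm x,y,z -0.83 -17.79 -6.88 turn 7.0
```

View pics/w11.png

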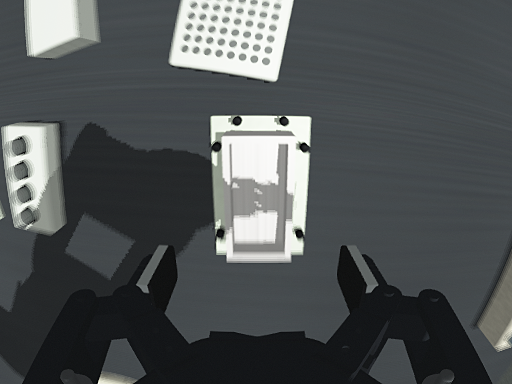

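Emit:
move_arm(
  targets=[1, -0.8, -17, -7, 7, 1, -0.8, -17, -7, 7, 1, -0.8, -17, -7, 7, 1, -0.8, -17, -7, 7, 1, -0.8, -17, -7, 7, 1, -0.8, -17, -7, 7, 1, -0.8, -17, -7, 7],
)

```text
clock: 23.7
eef_pos: [417.3, -26.9, 175.5]
tcp_rot: [3.141, 0.001, -0.061]
contact_force: [0.9, 0.3, -0.1]
opening: 1.003
```

```bash
python3 look.py cold_block_center 436 -196 .06 w12 6;  python3 look.py tube_rack_center 446 15 -.06 w13
```

```text
cold_block_center (array([ 4.35019e+02, -1.95843e+02,  7.20000e-02]), np.float64(0.028), 1)
t 23.8 tool cm x,y,z 2.82 16.72 7.54 turn -7.7
[417.2 -27.2 175.4] [ 3.141e+00  1.000e-03 -6.200e-02]
tube_rack_center (array([ 4.43419e+02,  1.59380e+01, -5.70000e-02]), np.float64(0.03), 1)
t 23.9 tool cm x,y,z 2.34 -4.46 7.55 turn -0.3
[417.3 -27.1 175.5] [ 3.142e+00  1.000e-03 -6.200e-02]
```

View pics/w12.png

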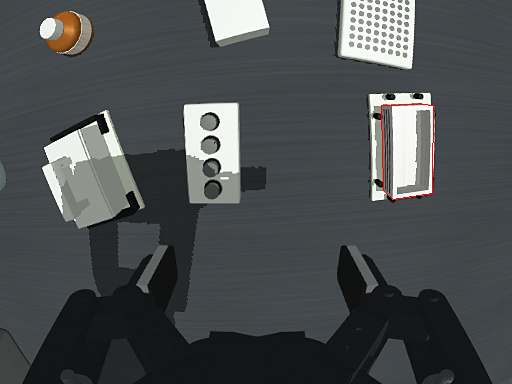

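View pics/w13.png

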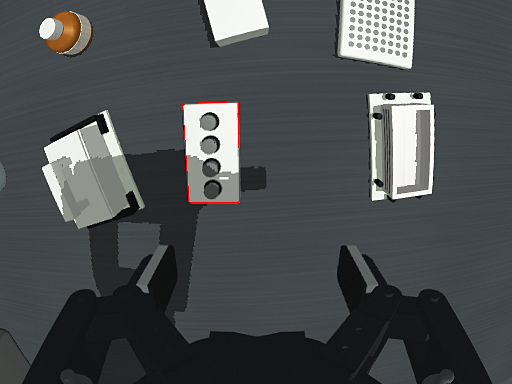

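Emit:
move_arm(
  targets=[1, 2.4, -4.4, 4, -0.3, 1, 2.4, -4.4, 8, -0.3, 1, 2.4, -4.4, 8, -0.3, 1, 2.4, -4.4, 8, -0.3, 1, 2.4, -4.4, 12, -0.3, 1, 2.4, -4.4, 15, -0.3, 1, 2.4, -4.4, 15.8, -0.3, 1, 2.4, -4.4, 15.8, -0.3],
)

```text
clock: 24.7
eef_pos: [444.4, 15.6, 19.0]
tcp_rot: [3.142, -0.0, -0.056]
contact_force: [0.2, -0.5, 0.4]
opening: 1.003
```

Emit:
move_arm(
  targets=[-1, 0, 0, 0, 0, -1, 0, 0, 0, 0, -1, 0, 0, 0, 0, -1, 0, 0, 0, 0, -1, 0, 0, 0, 0, -1, 0, 0, 0, 0, -1, 0, 0, 0, 0],
  squeeze=40,
)

```text
clock: 25.4
eef_pos: [445.3, 16.1, 19.7]
tcp_rot: [-3.142, -0.003, -0.055]
contact_force: [-2.0, -2.2, 13.2]
opening: 0.601
```

```bash
python3 -c "
from h import *
go(345,-201,150,.065)"
```

```text
t 25.4 tool cm x,y,z -8.82 22.23 -13.03 turn -6.9
```

Emit:
move_arm(
  targets=[-1, 0, 0, -2, 0, -1, 0, 0, -6, -3, -1, -2, 5, -10, -6.9, -1, -4, 10, -13, -6.9, -1, -6, 14, -13, -6.9, -1, -8, 18, -13, -6.9, -1, -8.8, 22.2, -13, -6.9, -1, -8.8, 22.2, -13, -6.9, -1, -8.8, 22.2, -13, -6.9, -1, -8.8, 22.2, -13, -6.9],
)

```text
clock: 26.4
eef_pos: [344.0, -200.0, 148.2]
tcp_rot: [-3.141, -0.0, 0.065]
contact_force: [-0.1, 0.5, -0.8]
opening: 0.6
```

```bash
python3 look.py cold_block_center 436 -196 .06 w14 6; python3 hand.py tube_rack_center 19.7 w15
```

```text
cold_block_center (array([ 4.35500e+02, -1.95171e+02,  6.50000e-02]), np.float64(0.022), 1)
t 26.5 tool cm x,y,z 9.13 0.18 4.8 turn 0.1
[ 344.3 -199.5  148. ] [-3.141  0.     0.067]
-4 [[309.0, 165.5], [317.3, 178.0], [205.9, 165.5], [197.6, 177.9]]
-2 [[309.1, 161.7], [317.6, 173.5], [205.7, 161.7], [197.3, 173.5]]
0 [[309.3, 157.8], [317.9, 169.1], [205.5, 157.8], [197.1, 169.0]]
2 [[309.5, 153.9], [318.1, 164.6], [205.4, 153.9], [196.8, 164.5]]
4 [[309.7, 150.0], [318.4, 160.0], [205.2, 150.0], [196.6, 160.0]]
[ 344.3 -199.4  148. ] 0.067
```

View pics/w14.png

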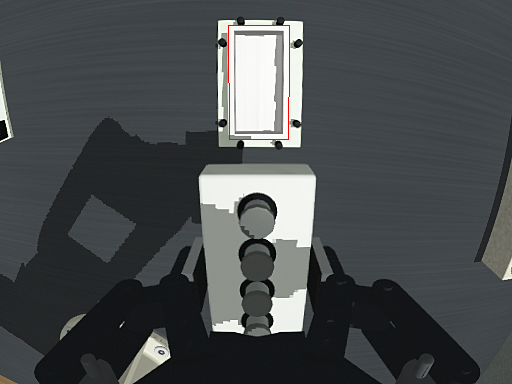

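View pics/w15.png

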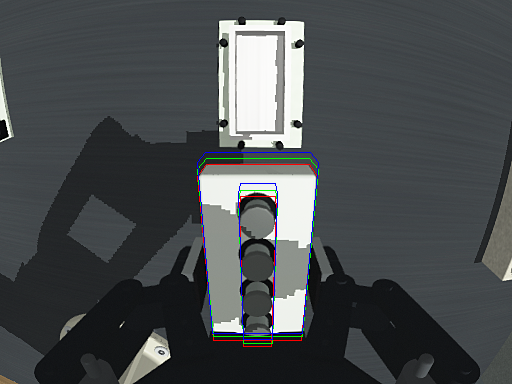

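Run:
```python
from h import *
im=cv2.imread('pics/w15r.png');g=cv2.cvtColor(im,cv2.COLOR_BGR2GRAY)
for c in(225,245,285):print(c,g[158:182,c])
for rr in(180,190):print(rr,g[rr,190:206],g[rr,308:322])
f=r.grab_frame("wrist");s=r.sense();p=s["eef_pos"];a=s["tcp_rot"][2]
for zo in(18,19.7,22,24):
  for o in (-4,-3,-2,-1,0):
    q=proj(f,rot(M["tube_rack_center"][0],(p[0]+o*np.cos(a),p[1]+o*np.sin(a),a),p[2]-zo),1);print(zo,o,q[4:6].round(1).tolist(),q[7].round(1))
```

```text
225 [ 40  40  37  36  33  42 108 134 129 129 131 132 132 134 130 130 167 214
 229 233 238 241 241 242]
245 [ 71  72  73  68  65  86 123 131 128 127 128 129 131 133 132 130 169 215
 230 234 239 242 243 242]
285 [ 70  70  70  70  68  87 119 131 129 129 130 132 134 133 131 131 167 214
 230 236 241 244 244 244]
180 [ 38  37  38  37  37  37  35  28  59 214 226 237 243 241 241 241] [245 245 245 245 246 243 245 215  73  60  67  68  69  70]
190 [ 37  39  38  37  39  37  38  35  17 144 217 231 241 241 240 240] [245 245 245 245 244 243 228 124  54  67  69  70  70  68]
18 -4 [[309.7, 166.5], [318.3, 179.3]] [197.1 179.2]
18 -3 [[309.8, 164.6], [318.4, 177.1]] [196.9 177. ]
18 -2 [[309.9, 162.6], [318.6, 174.8]] [196.8 174.7]
18 -1 [[310.0, 160.7], [318.7, 172.6]] [196.6 172.5]
18 0 [[310.1, 158.7], [318.8, 170.3]] [196.5 170.2]
19.7 -4 [[309.1, 165.7], [317.5, 178.2]] [197.8 178.1]
19.7 -3 [[309.2, 163.8], [317.7, 175.9]] [197.7 175.9]
19.7 -2 [[309.3, 161.8], [317.8, 173.7]] [197.5 173.7]
19.7 -1 [[309.4, 159.9], [317.9, 171.5]] [197.4 171.4]
19.7 0 [[309.5, 158.0], [318.1, 169.3]] [197.3 169.2]
22 -4 [[308.4, 164.6], [316.5, 176.7]] [198.8 176.6]
22 -3 [[308.5, 162.7], [316.6, 174.5]] [198.6 174.4]
22 -2 [[308.5, 160.8], [316.8, 172.3]] [198.5 172.2]
22 -1 [[308.6, 158.9], [316.9, 170.1]] [198.4 170. ]
22 0 [[308.7, 157.0], [317.0, 167.9]] [198.3 167.8]
24 -4 [[307.7, 163.7], [315.7, 175.4]] [199.6 175.3]
24 -3 [[307.8, 161.8], [315.8, 173.3]] [199.5 173.2]
24 -2 [[307.9, 159.9], [315.9, 171.1]] [199.4 171. ]
24 -1 [[308.0, 158.0], [316.1, 168.9]] [199.2 168.9]
24 0 [[308.1, 156.1], [316.2, 166.8]] [199.1 166.7]
```

```bash
python3 -c "
from h import *
go(437.9,-195.3,38,.065)"
```

```text
t 26.6 tool cm x,y,z 9.36 0.22 11.0 turn 0.1
```

Emit:
move_arm(
  targets=[-1, 4, 0.2, 2, 0.1, -1, 8, 0.2, 4, 0.1, -1, 9.4, 0.2, 5, 0.1, -1, 9.4, 0.2, 6, 0.1, -1, 9.4, 0.2, 6.5, 0.1, -1, 9.4, 0.2, 7, 0.1, -1, 9.4, 0.2, 7, 0.1],
)

```text
clock: 27.3
eef_pos: [436.7, -196.2, 77.7]
tcp_rot: [-3.141, 0.001, 0.063]
contact_force: [0.4, -0.1, -1.1]
opening: 0.599
```

```bash
python3 -c "
from h import *
go(437.9,-195.3,38,.065)
f=r.grab_frame('wrist');cv2.imwrite('pics/w16.png',f['img'])"
```

```text
t 27.3 tool cm x,y,z 0.12 -0.09 3.97 turn -0.1
```

View pics/w16.png

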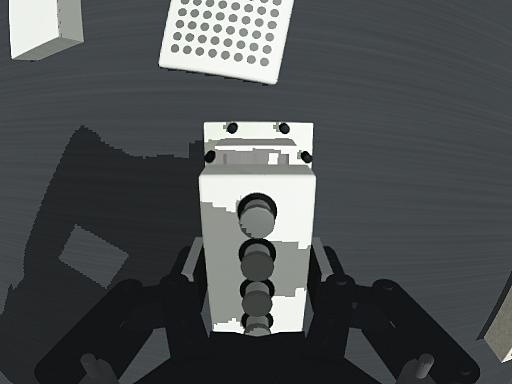

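Emit:
move_arm(
  targets=[-1, 0.1, -0.1, 1, 0, -1, 0.1, -0.1, 2, 0, -1, 0.1, -0.1, 2.6, 0, -1, 0.1, -0.1, 3, 0, -1, 0.1, -0.1, 3.4, 0, -1, 0.1, -0.1, 3.7, 0, -1, 0.1, -0.1, 3.9, 0, -1, 0.1, -0.1, 3.9, 0],
)

```text
clock: 28.15
eef_pos: [438.7, -195.4, 38.8]
tcp_rot: [-3.141, 0.0, 0.063]
contact_force: [-0.5, -0.2, -0.9]
opening: 0.595
```

Emit:
move_arm(
  targets=[-1, 0, 0, 0.1, 0, -1, 0, 0, 0.2, 0, -1, 0, 0, 0.25, 0, -1, 0, 0, 0.25, 0],
)

```text
clock: 28.55
eef_pos: [439.0, -195.6, 37.7]
tcp_rot: [3.141, -0.0, 0.063]
contact_force: [-4.8, 1.4, 17.3]
opening: 0.595
```

Emit:
move_arm(
  targets=[-1, 0, 0, -0.05, 0, -1, 0, 0, -0.1, 0, 0.2, 0, 0, -0.1, 0, 0.4, 0, 0, -0.1, 0, 0.6, 0, 0, -0.1, 0, 0.8, 0, 0, -0.1, 0, 1, 0, 0, -0.1, 0, 1, 0, 0, -0.1, 0, 1, 0, 0, -4, 0, 1, 0, 0, -8, 0],
)

```text
clock: 29.55
eef_pos: [437.7, -195.0, 116.4]
tcp_rot: [-3.14, 0.003, 0.063]
contact_force: [0.7, -1.4, -0.4]
opening: 1.002
```

Emit:
move_arm(
  targets=[1, -3, -2, -4, 0, 1, -3, -2, -4, 0, 1, -3, -2, -4, 0],
)

```text
clock: 29.85
eef_pos: [407.8, -177.5, 157.6]
tcp_rot: [3.14, -0.002, 0.063]
contact_force: [1.0, 0.3, 0.4]
opening: 1.001
```

```bash
python3 look.py tube_rack_center 436 -196 .06 w17 14; python3 -c "
from h import *
f=r.grab_frame('scene');cv2.imwrite('pics/s17.png',cv2.resize(f['img'][150:290,100:300],None,fx=4,fy=4))
go(585,-50,180,.16)"
```

```text
tube_rack_center (array([ 4.35208e+02, -1.95447e+02,  5.80000e-02]), np.float64(0.025), 1)
t 29.95 tool cm x,y,z 2.62 1.96 5.6 turn 0.3
[ 407.8 -177.5  156. ] [-3.142  0.     0.063]
t 30.0 tool cm x,y,z 18.51 -11.6 -2.44 turn -5.5
```

View pics/w17.png

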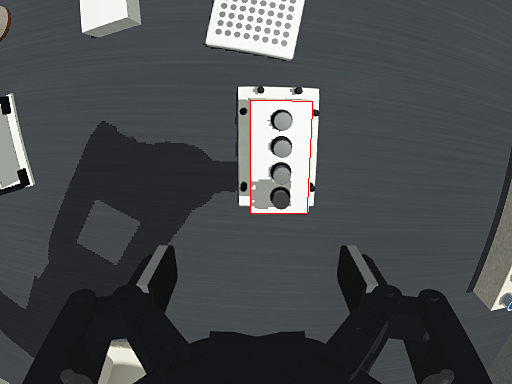

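View pics/s17.png

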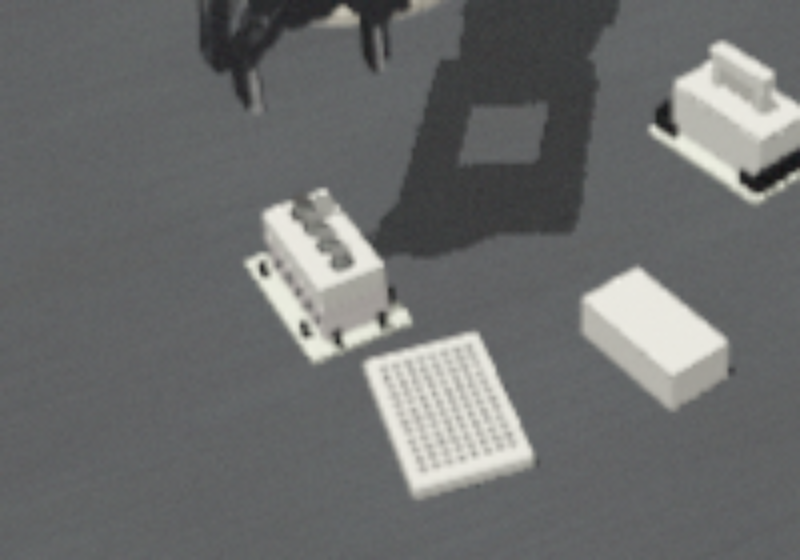

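Emit:
move_arm(
  targets=[1, 18.5, -11.6, -2, -5.5, 1, 18.5, -11.6, -2, -5.5, 1, 18.5, -11.6, -2, -5.5, 1, 18.5, -11.6, -2, -5.5, 1, 18.5, -11.6, -2, -5.5, 1, 18.5, -11.6, -2, -5.5, 1, 18.5, -11.6, -2, -5.5, 1, 18.5, -11.6, -2, -5.5],
)

```text
clock: 30.8
eef_pos: [583.5, -50.7, 175.3]
tcp_rot: [-3.141, 0.003, 0.159]
contact_force: [-0.1, 0.1, 0.4]
opening: 0.999
```

```bash
python3 look.py hood_center 608 -12.5 .17 w18
```

```text
hood_center (array([ 6.06048e+02, -1.16030e+01,  1.91000e-01]), np.float64(0.048), 1)
t 30.9 tool cm x,y,z 2.81 -3.52 7.6 turn -1.9
[583.8 -50.8 176. ] [-3.141e+00  1.000e-03  1.580e-01]
```

View pics/w18.png

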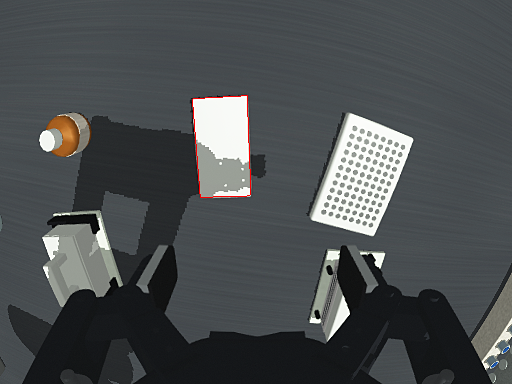

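Emit:
move_arm(
  targets=[1, 2.8, -3.5, 4, -1.5, 1, 2.8, -3.5, 8, -1.5, 1, 2.8, -3.5, 8, -1.5, 1, 2.8, -3.5, 9, -1.5, 1, 2.8, -3.5, 13, -1.5, 1, 2.8, -3.5, 16, -1.5, 1, 2.8, -3.5, 17.1, -1.5, 1, 2.8, -3.5, 17.1, -1.5],
)

```text
clock: 31.7
eef_pos: [606.7, -11.6, 5.6]
tcp_rot: [-3.142, 0.001, 0.185]
contact_force: [-0.9, -1.1, 0.6]
opening: 1.002
```

Emit:
move_arm(
  targets=[-1, 0, 0, 0, 0, -1, 0, 0, 0, 0, -1, 0, 0, 0, 0, -1, 0, 0, 0, 0, -1, 0, 0, 0, 0, -1, 0, 0, 0, 0, -1, 0, 0, 0, 0],
  squeeze=40,
)

```text
clock: 32.4
eef_pos: [608.4, -11.1, 7.6]
tcp_rot: [3.141, -0.003, 0.186]
contact_force: [-1.3, -1.1, 6.8]
opening: 0.598
```

```bash
python3 -c "
from h import *
go(345,-201,170,.06)"
```

```text
t 32.4 tool cm x,y,z -29.39 13.81 -16.24 turn 7.2
```

Emit:
move_arm(
  targets=[-1, 0, 0, -4, 0, -1, 0, 0, -9, 0, -1, -29.4, 13.8, -16.2, 7.2, -1, -29.4, 13.8, -16.2, 7.2, -1, -29.4, 13.8, -16.2, 7.2, -1, -29.4, 13.8, -16.2, 7.2, -1, -29.4, 13.8, -16.2, 7.2, -1, -29.4, 13.8, -16.2, 7.2, -1, -29.4, 13.8, -16.2, 7.2, -1, -29.4, 13.8, -16.2, 7.2],
)

```text
clock: 33.4
eef_pos: [341.3, -202.4, 169.1]
tcp_rot: [3.14, -0.001, 0.057]
contact_force: [1.3, 0.1, -1.0]
opening: 0.6
```

Emit:
move_arm(
  targets=[-1, 0, 0, 0, 0, -1, 0, 0, 0, 0, -1, 0, 0, 0, 0],
)

```text
clock: 33.7
eef_pos: [344.3, -200.3, 167.5]
tcp_rot: [-3.142, -0.0, 0.061]
contact_force: [0.5, 0.4, -0.7]
opening: 0.601
```

```bash
python3 look.py tube_rack_center 435.2 -195.4 .06 w19 14; python3 hand.py hood_center 7.5 w20
```

```text
tube_rack_center (array([ 4.36243e+02, -1.95459e+02,  5.60000e-02]), np.float64(0.024), 1)
t 33.8 tool cm x,y,z 9.23 0.09 6.73 turn 0.3
[ 344.  -200.3  167.3] [-3.141  0.     0.061]
-4 [[307.3, 163.2], [321.4, 184.1], [207.9, 163.1], [194.1, 184.1]]
-2 [[307.5, 159.4], [321.7, 179.5], [207.7, 159.4], [193.8, 179.4]]
0 [[307.7, 155.7], [322.1, 174.7], [207.6, 155.6], [193.5, 174.6]]
2 [[307.8, 151.9], [322.4, 170.0], [207.4, 151.8], [193.2, 169.9]]
4 [[308.0, 148.2], [322.7, 165.2], [207.3, 148.1], [192.9, 165.0]]
[ 343.9 -200.3  167.3] 0.061
```

View pics/w19.png

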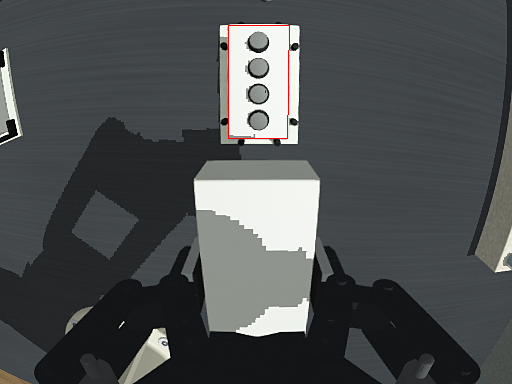

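View pics/w20.png

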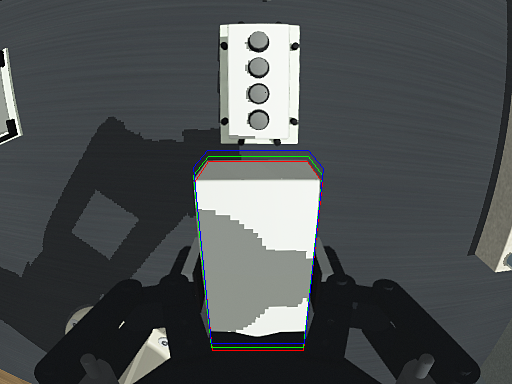

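```bash
python3 -c "
from h import *
go(438.1,-195.3,64,.058)"
```

```text
t 33.85 tool cm x,y,z 9.43 0.07 10.33 turn 0.2
```

Emit:
move_arm(
  targets=[-1, 4, 0.1, 1, 0.2, -1, 8, 0.1, 3, 0.2, -1, 9.4, 0.1, 5, 0.2, -1, 9.4, 0.1, 6, 0.2, -1, 9.4, 0.1, 7, 0.2, -1, 9.4, 0.1, 7.3, 0.2, -1, 9.4, 0.1, 7.3, 0.2],
)

```text
clock: 34.55
eef_pos: [436.3, -196.1, 94.4]
tcp_rot: [-3.141, 0.001, 0.056]
contact_force: [0.3, -0.5, -0.8]
opening: 0.602
```

```bash
python3 -c "
from h import *
go(438.1,-195.3,64,.058)"
```

```text
t 34.55 tool cm x,y,z 0.18 -0.07 3.04 turn -0.1
```

Emit:
move_arm(
  targets=[-1, 0.1, 0, 0.5, 0, -1, 0.1, 0, 1, 0, -1, 0.1, 0, 1.5, 0, -1, 0.1, 0, 2, 0, -1, 0.1, 0, 2.4, 0, -1, 0.1, 0, 2.8, 0, -1, 0.1, 0, 3, 0, -1, 0.1, 0, 3, 0],
)

```text
clock: 35.35
eef_pos: [438.3, -196.1, 65.5]
tcp_rot: [-3.141, 0.0, 0.056]
contact_force: [-7.4, 2.4, 18.9]
opening: 0.599
```

Emit:
move_arm(
  targets=[-1, 0, 0, -0.1, 0, -1, 0, 0, -0.1, 0, 0.2, 0, 0, -0.1, 0, 0.4, 0, 0, -0.1, 0, 0.6, 0, 0, -0.1, 0, 0.8, 0, 0, -0.1, 0, 1, 0, 0, -0.1, 0, 1, 0, 0, -0.1, 0, 1, 0, 0, -4, 0, 1, 0, 0, -8, 0],
)

```text
clock: 36.35
eef_pos: [437.3, -195.6, 144.4]
tcp_rot: [-3.14, 0.003, 0.056]
contact_force: [0.4, 0.0, -0.0]
opening: 1.0
```

Emit:
move_arm(
  targets=[1, -4, -2, -5, 0, 1, -4, -2, -5, 0, 1, -4, -2, -5, 0, 1, -4, -2, -5, 0],
)

```text
clock: 36.75
eef_pos: [397.7, -178.6, 194.4]
tcp_rot: [3.141, -0.001, 0.056]
contact_force: [-0.3, 0.8, 0.0]
opening: 1.001
```

```bash
python3 look.py hood_center 436 -196 .06 w21 54; python3 -c "
from h import *
f=r.grab_frame('scene');cv2.imwrite('pics/s21.png',cv2.resize(f['img'][150:290,100:300],None,fx=4,fy=4))
for z in (50,54,58,62): print(z,fit([(f,0)],'hood_center',(436,-196,.06),z))
cv2.imwrite('pics/s21f.png',f['img'])
"
```

```text
hood_center (array([ 4.35959e+02, -1.96403e+02,  5.90000e-02]), np.float64(0.027), 1)
t 36.85 tool cm x,y,z 3.74 2.01 9.36 turn -0.2
[ 397.5 -178.5  193.6] [-3.141e+00  1.000e-03  5.600e-02]
50 (array([ 4.30766e+02, -1.94787e+02,  7.30000e-02]), np.float64(0.047), 1)
54 (array([ 4.35689e+02, -1.95673e+02,  7.10000e-02]), np.float64(0.046), 1)
58 (array([ 4.39776e+02, -1.97112e+02,  6.80000e-02]), np.float64(0.045), 1)
62 (array([ 4.44706e+02, -1.98277e+02,  7.30000e-02]), np.float64(0.045), 1)
```

View pics/w21.png

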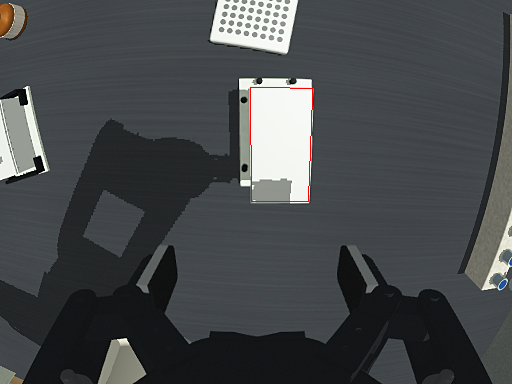

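View pics/s21.png

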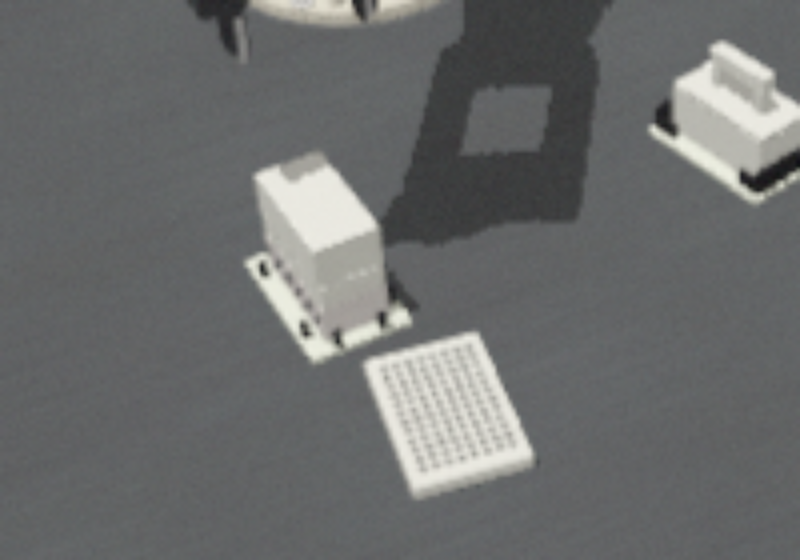

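```bash
python3 -c "
from h import *
f=r.grab_frame('scene');print(fit([(f,0)],'lid_grip',(430,165,.237),40))
s=r.sense();print(s['contact_force'].round(1),s['clock'])
for n in ['microplate','bottle_center','jar_center']: print(n,r.mark_of(f,n)[:1])
print(r.sign_off())"
```

```text
(array([4.33343e+02, 1.64917e+02, 2.63000e-01]), np.float64(0.089), 1)
[ 0.4  0.4 -0. ] 37.2
microplate [{'position': [595.5, -168.9, 2.1], 'conf': 0.97}]
bottle_center [{'position': [601.4, 173.7, 27.5], 'conf': 0.85}]
jar_center [{'position': [442.4, 367.4, 28.9], 'conf': 0.56}]
the job is handed in; nothing more can be done
None
```

I placed all five pieces in the order asked and handed the job in at about 37 s. It gave no verdict, so the results below are my own camera checks.

| Piece | Sits on | Offset from what is below | Angle difference |
|---|---|---|---|
| Trough | walled nest | about 1 mm | under 0.01 rad |
| Lid | trough | about 1.3 mm | under 0.01 rad |
| Cold block | pin nest | about 1 mm | about 0.01 rad |
| Tube rack | cold block | about 1 mm | about 0.01 rad |
| Hood | tube rack | about 1 mm | under 0.01 rad |

- **Fully home:** Each piece's outline matched its fully seated height in the wrist images. For the hood, the scene camera agreed too. The scene camera showed both stacks level with no gaps.
- **Tubes, bystanders and gripper:** The rack stayed upright throughout. The well plate, bottle and jar were within about 5 mm of their starting marks, which is the accuracy of the detector. At hand-in the gripper was open and clear, with no contact force.

Some checks disagreed slightly:
- **Camera offset:** The scene and top cameras read x about 2 to 3 mm higher than the wrist camera. I used the wrist values for both picking and placing, so the offset mostly cancels. The scene camera's last lid fit was off by a similar amount, with a weaker match, at (433, 165) against (430, 166) from the wrist.
- **Early contact:** The rack and the hood each touched down about 2 to 4 mm higher than I calculated, with 17 to 19 N of force. The pictures taken after release showed both seated.

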